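# Tip the carton into the caddy bay and shut the door

## Task

Put the tall carton away in the caddy using pushes only, never lifting or carrying it: push it high on its back so that it topples through the open doorway and lands lying in the bay, push its foot on until the whole carton lies flat inside past the door line, then slide the caddy's door fully shut. Leave the caddy's neighbours and everything else on the bench as they are.

Things in the scene. Friction and masses are not known exactly. Their poses are not given: they have to be found in the camera images.
- caddy: Green plastic seed-tray caddy, fixed. Origin: on the bench top, mid-doorway of the carton bay, on the door's line. Its x points into the bay (roughly away from the robot), y left along the door's slide, z up. A level floor 4 mm thick runs without a sill from x -100 mm (apron) through the doorway (x 0) into the bay. Left of the bay (y 82 to 242 mm): pots, and before them the open door's pocket, 36 mm high, x -13 to 8 mm
- bay (a point): Centre of the carton bay's floor, 4 mm above the bench, at caddy x 82 mm, y 0. The bay is open on top; clear inside from caddy y -77 to +77 mm and from the door line (x 0) to the back wall at x 161 mm. Its walls are 5 mm thick and reach 56 mm above the bench; the side walls begin at x 8 mm
- carton_center (a point): Centre of the tall cardboard carton: 45 mm thick (its x), 95 mm wide (its y), 120 mm high (its z), loose, about 0.15 to 0.3 kg. It starts upright on the caddy's apron, in front of the doorway and nearly square to it, its x and z axes along the caddy's x and z. Lying flat, its centre is 26.5 mm above the bench
- carton_top (a point): Middle of the carton's top face, 60 mm from its centre along its z
- door (a joint): Slide of the caddy's door in m: 0 fully shut across the doorway, 0.156 fully open (drawn to caddy +y into the pocket). A green panel 5 mm thick, 150 mm long, its top edge 52 mm above the bench. It moves with about 1.2 N, stays where it is left and starts nearly fully open. It cannot shut while the carton lies across the door line
- door_tab (a point): Middle of the upper part of the door's upright finger tab, 80 mm above the bench. The tab is 24 mm (caddy x) by 10 mm (caddy y), standing from the door's top edge up to 96 mm above the bench; it lies at caddy x 0, y 53 mm plus the door's joint value. Push its left (+y) side toward caddy -y to shut the door
- jar: Bystander: clear glass jar with a steel twist cap, 64 mm across, 100 mm high, standing beside the caddy's bay; leave it where it is
- pot: Bystander: empty terracotta pot, 100 mm across, 85 mm high, standing behind the jar; leave it where it is
- screwdriver: Bystander: orange-handled screwdriver lying on the bench; leave it where it is
- trowel: Bystander: stainless trowel with a wooden handle, lying on the bench, about 300 mm long; leave it where it is
- mister: Bystander: plain metal bottle with a black cap, 60 mm across, 130 mm high; leave it where it is
- twine_reel: Bystander: wooden reel (ring), 70 mm across, 50 mm high; leave it where it is
- squat: Bystander: squat cardboard carton 80 x 80 x 70 mm high; not the one to put away; leave it where it is
Things that resemble listed ones, but are neither listed nor needed, are in the scene too. What is shaped like the part that bears carton_center but yellow is not meant.

How it is judged:
On the way:
1. the carton has toppled away from the robot and lies flat on the caddy's floor, its top end inside the bay, the door still open (angle between carton_center's own z axis and vertical above 1.45 rad and height (world z) of carton_center below 0.034 m and x of carton_top in the frame of caddy above 0.03 m and value of joint door above 0.1 m and y of carton_top in the frame of caddy between -0.077 and 0.077 m), for 0.2 s.
At the end, for the whole second after the job is handed in: The carton lies at rest, flat (within 4 degrees) on the bay floor, its centre 45 to 120 mm behind the door line and within 40 mm of the bay's middle line, and the door is shut to within 6 mm (angle between carton_center's own z axis and vertical between 1.5 and 1.64 rad and height (world z) of carton_center below 0.031 m and x of carton_center in the frame of caddy between 0.045 and 0.12 m and y of carton_center in the frame of caddy between -0.04 and 0.04 m and value of joint door below 0.006 m and linear speed of carton below 0.02 m/s and contact force between the fingers and carton below 0.1 N); the robot touches nothing.
It fails at once if the carton is lifted or carried (its centre rises more than 16 mm above its standing height, or more than 21 mm once lying) (height (world z) of carton_center above 0.08 m or (angle between carton_center's own z axis and vertical above 1.35 rad and height (world z) of carton_center above 0.048 m)).
It fails at once if a bystander is moved more than 15 mm (distance of any of jar, pot, screwdriver, trowel, mister, twine_reel, squat from where it was at the start of the episode above 0.015 m).
It also fails if it takes over 48 s, if anything falls off the work surface, if the arm or the gripper's body presses on something with over 40 N, if the wrist force passes 120 N, or if a joint passes its speed limit or range.

## Robot

A 7-joint arm with a two-finger parallel gripper is mounted at the origin on the work surface. World frame = base frame: x ahead of the robot, y to its left, z up, the work surface at z = 0. Lengths are in m, angles in rad, forces in N, time in s.
With the tool pointing down it reaches from about 0.4 to 0.9 m from the base axis. Payload 5.5 kg.
Tool frame: the origin (TCP) lies at the very end of the fingers, on their centre line; the grasp point (between the pads) lies 19 mm behind it (robot.pinch_z is the distance from the TCP to the grasp point, in m); x points along the fingers, y is the direction in which the jaws open and shut, and the axes are right-handed (so a half turn about x gives the same grasp; the last joint's range is limited). The gripper opens to 85 mm and grips with 20 to 120 N. Pads are 22 mm wide; open, the fingers measure 114 mm over their backs; the gripper's body (76 mm by 85 mm) begins 54 mm behind the grasp point. The pads swing forward as they close: fully open they stand 13 mm farther back than shut.
Start: joints at [1.403, 0.501, -0.427, 1.55, 0.221, 1.138, -0.21], TCP at [0.271, -0.591, 0.231] pointing down, gripper open.
Joint ranges: [-2.88, 2.88], [-0.31, 2.03], [-1.54, 1.56], [0.2, 2.42], [-1.41, 4.55], [0.19, 2.02], [-2.57, 2.57]. Speed limits (rad/s): [2.57, 2.57, 3.14, 3.14, 3.14, 3.14, 3.14].

## Interface

Orientations are given as a rotation vector (axis times angle).
In Python, from station import read_state, optics, robot gives the robot as it stands.
- The arm moves only by the tool carry_out, never from a script. Its argument "commands" is a list of rows, each a list of 3 entries, a list of its own where there are three numbers: the turn, a rotation vector about the tool's x, y, z as a fraction of full scale, then the shift along the tool's x, y, z as a fraction of full scale, then the opening, from 0 (shut) to 1 (fully open). In form: [[[rx, ry, rz], [tx, ty, tz], gripper], ...]. A call has exactly 8 rows; each row shifts and turns the commanded pose from where the row before left it, along the tool's axes as they then stand; what a row does not reach is not made up. Full scale, the value 1, is 0.5 m for a shift and 6 degrees for a turn. A row lasts 1/10 s, in which the tool goes at most 50 mm and 8.59 degrees, less where a joint would pass 70% of its speed; a pose out of reach is approached as far as the arm can. A call with a number of a shift or a turn outside -1 to 1 is refused whole. A call with a gripper value outside its range is refused whole. The fingers move at their own pace and stop on an object; "force" is the grip in N (left out, the last holds). Time passes only in rows, so rows that do not move let the fingers close, or fill a call up. It gives the time, the measured TCP pose, the force and the opening at its end, in the units of the state.
- read_state(): the state, without advancing time (a new reading comes with each control period).
- optics.grab_frame(name): name is "scene" or "top"; returns a dict with "frame" (384x512x3 uint8, red, green, blue), "depth" (384x512 float32, m along the optical axis (not along the pixel's ray), 0 where there is no reading), "intrinsics" (3x3 intrinsics, pixels), "cam_to_world" (4x4, takes a point from camera to world coordinates). Camera axes: x right, y down, z forward; pixel columns grow to the right and rows downward; lengths in m; the calibration is good to about 2 mm. A picture is of the moment at which its call begins.
- robot.job_done(): hands the job in, once; it reports no verdict.
Trained networks look in a picture, given as the dict that the camera call returned (one of the last four; its "shot" number tells which), for a name from the list of things; names that differ only in an ending like _2 or _b are one class to them, and where a whole thing is asked for, a point or a joint stands for the part that bears it (a point fixed in the world has none). Each returns a list of dicts, best first, with "score" (0 to 1); they miss things now and then, are a little off and sometimes report something else, mostly with a low value. They report only what shows in the picture. A call takes as long as a camera call. They do not tell look-alikes from the thing itself.
- optics.find_in(picture, target): "extent" ([left, top, right, bottom] in pixels, round what is visible of it).
- optics.pinpoint(picture, target): "location" ([column, row] in pixels: a listed point, or the origin of a listed thing).
The state is a dict: "t": time; "joint_pos": joint angles; "joint_vel": joint speeds; "effort": joint torques, N m; "ee_pos": TCP position; "ee_rot": TCP orientation; "contact_force": force on the tool from outside, world axes, zero at the start; "ft_torque": the same for the moment, N m; "grip_width": opening from 0.0 (shut) to 1.0 (fully open).
Only numpy, scipy, OpenCV 4.12 (cv2) and the standard library are available. Lean on these libraries where they do the work, as an engineer would, in place of code of your own. Each camera call takes 0.05 s, during which the arm holds its last target.

## Working session

There is one attempt and no reset: what is moved stays moved. The work goes in short steps, Python scripts to look and compute and a tool call to move; the robot and the scene stay as the last step left them, time stands still between calls to the robot, and variables do not carry over. Pictures are saved under pics/ and viewed, and the job is handed in when it is done.

Besides the shell and the picture viewer there is one more tool, called by a JSON object that holds its "api" and its "payload", one argument or row to a line. carry_out: Moves the arm, as the interface text tells. Its arguments: {"type":"object","properties":{"commands":{"type":"array"},"force":{"type":"number"}},"required":["commands"]}

```bash
ls; mkdir -p pics; cat > h.py <<'E'
import numpy as np, cv2
from station import read_state, optics, robot
def save(p,n):
    cv2.imwrite('pics/'+n,cv2.cvtColor(p['frame'],cv2.COLOR_RGB2BGR))
def world(p,u,v,z=None):
    K=np.array(p['intrinsics']);T=np.array(p['cam_to_world'])
    r=np.linalg.inv(K)@np.array([u,v,1.0])
    if z is None:
        d=p['depth'][int(round(v)),int(round(u))]; return T[:3,:3]@(r*d)+T[:3,3]
    R=T[:3,:3]@r; return T[:3,3]+R*(z-T[2,3])/R[2]
E
python3 - <<'E'
from h import *
for c in ['scene','top']:
    p=optics.grab_frame(c);save(p,c+'0.png');print(c,p['cam_to_world'])
    for n in ['caddy','bay','carton_center','carton_top','door_tab']:
        for r in optics.pinpoint(p,n)[:3]:
            print(n,round(r['score'],2),np.round(r['location'],1),np.round(world(p,*r['location']),3))
    for n in ['carton_center','squat','jar','pot','screwdriver','trowel','mister','twine_reel','door_tab','caddy']:
        for r in optics.find_in(p,n)[:2]:
            e=r['extent'];print(n,round(r['score'],2),np.round(e),np.round(world(p,(e[0]+e[2])/2,(e[1]+e[3])/2),3))
print(read_state())
E
```

```text
pics
scene [[-0.59941674  0.53234235 -0.59775513  1.46003982]
 [ 0.80036328  0.38847133 -0.45662747  0.65941602]
 [-0.01087141 -0.75213141 -0.65892348  1.08508626]
 [ 0.          0.          0.          1.        ]]
caddy 0.95 [279.  222.7] [0.575 0.078 0.007]
bay 0.85 [265.4 230. ] [0.628 0.058 0.003]
carton_center 0.85 [295.1 200.5] [0.523 0.107 0.09 ]
carton_center 0.8 [344.2 188.7] [0.362 0.21  0.082]
carton_top 0.8 [347.3 177.9] [0.341 0.206 0.116]
carton_top 0.62 [295.1 186.4] [0.492 0.085 0.12 ]
door_tab 0.52 [328.2 235.1] [0.588 0.274 0.08 ]
carton_center 0.96 [280. 182. 309. 222.] [0.521 0.102 0.08 ]
squat 0.87 [353. 248. 393. 286.] [0.612 0.441 0.068]
jar 0.73 [235. 184. 255. 215.] [ 0.608 -0.045  0.075]
pot 0.86 [202. 195. 232. 229.] [ 0.671 -0.126  0.019]
pot 0.62 [144. 128. 191. 175.] [ 0.504 -0.55   0.003]
screwdriver 0.57 [372. 220. 402. 238.] [0.391 0.397 0.016]
screwdriver 0.26 [339. 281. 360. 312.] [0.733 0.43  0.051]
trowel 0.62 [145. 130. 191. 177.] [ 0.512 -0.538  0.003]
mister 0.82 [197. 128. 216. 161.] [ 0.45  -0.365  0.084]
mister 0.49 [202. 195. 232. 228.] [ 
[... 1503 characters left out ...]
4. 188.] [0.586 0.218 0.056]
{'t': 1.6, 'joint_pos': array([ 1.40318981,  0.50089432, -0.42703155,  1.55036818,  0.22079707,
        1.13828111, -0.21031335]), 'joint_vel': array([ 0.00127796, -0.00111893,  0.0014533 , -0.0004106 ,  0.00082742,
        0.00068519, -0.0009333 ]), 'effort': array([-6.05864479e-04, -5.69354188e+01, -5.81068218e+00, -2.81327409e+01,
        1.27529085e-02,  1.89573700e-03, -6.05707987e-05]), 'ee_pos': array([ 0.27150604, -0.59060697,  0.23132928]), 'ee_rot': array([ 1.98331185,  0.43390391, -1.9831623 ]), 'contact_force': array([-0.98110284,  0.68033506, -0.71464507]), 'ft_torque': array([-0.01153987,  0.03360541, -0.02697266]), 'grip_width': 0.9998629192272624}
```

View images.

```bash
python3 - <<'E'
import cv2
a=cv2.imread('pics/scene0.png')[110:320,120:420];b=cv2.imread('pics/top0.png')[120:290,80:420]
cv2.imwrite('pics/s1.png',cv2.resize(a,None,fx=2.6,fy=2.6,interpolation=3));cv2.imwrite('pics/t1.png',cv2.resize(b,None,fx=2.3,fy=2.3,interpolation=3))
E
```

```text
(no output)
```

View pics/s1.png

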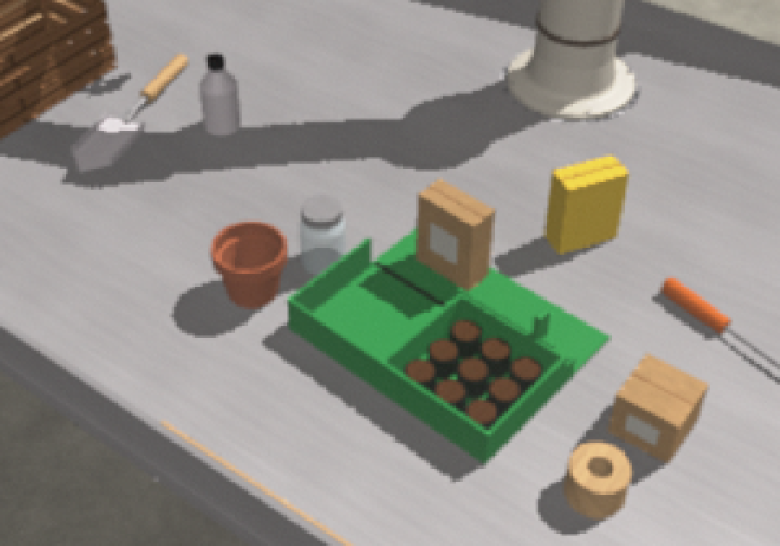

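View pics/t1.png

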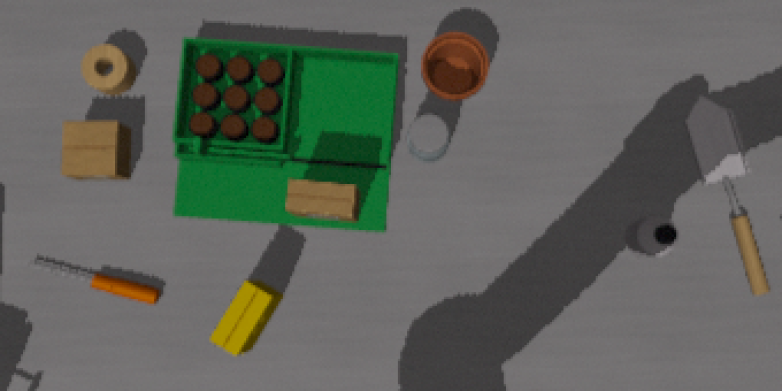

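```bash
cat >> h.py <<'E'
def cloud(p):
    K=np.array(p['intrinsics']);T=np.array(p['cam_to_world']);d=p['depth']
    v,u=np.mgrid[0:d.shape[0],0:d.shape[1]]
    c=np.stack([(u-K[0,2])/K[0,0]*d,(v-K[1,2])/K[1,1]*d,d],-1)
    return c@T[:3,:3].T+T[:3,3]
E
python3 - <<'E'
from h import *
for c in ['top','scene']:
    p=optics.grab_frame(c);W=cloud(p);f=p['frame'].astype(int)
    R,G,B=f[...,0],f[...,1],f[...,2]
    g=(G>R+30)&(G>B+20)&(p['depth']>0)
    print(c)
    for nm,m in [('all green floor',g&(W[...,2]<0.03)),('rim',g&(abs(W[...,2]-.055)<.006)),('tab',g&(W[...,2]>.066))]:
        q=W[m]; 
        if len(q)<3: print(nm,len(q));continue
        r=cv2.minAreaRect(q[:,:2].astype(np.float32)*1000);print(nm,len(q),r,np.round(q.min(0),3),np.round(q.max(0),3), np.median(q[:,2]))
        if nm=='rim': np.save(f'rim_{c}.npy',q); print(np.round(cv2.boxPoints(r),1).tolist())
    b=(R>G+15)&(G>B+10)&(abs(W[...,2]-.122)<.006)&(abs(W[...,0]-.5)<.06)&(abs(W[...,1]-.083)<.08)
    q=W[b];r=cv2.minAreaRect(q[:,:2].astype(np.float32)*1000);print('carton top',len(q),r,q.mean(0))
E
```

```text
top
all green floor 4635 ((601.8214721679688, 156.00433349609375), (335.0584716796875, 264.3177795410156), 84.6767349243164) [ 0.456 -0.02  -0.006] [0.746 0.324 0.03 ] 0.0049552360224311975
rim 500 ((648.5853881835938, 147.06724548339844), (325.61962890625, 177.52792358398438), 85.0677719116211) [ 0.566 -0.021  0.049] [0.75  0.313 0.061] 0.0554965907717162
[[546.2000122070312, -7.5], [723.0, -22.799999237060547], [751.0, 301.6000061035156], [574.0999755859375, 316.8999938964844]]
tab 36 ((602.39013671875, 218.45643615722656), (245.2210693359375, 119.5630874633789), 18.852008819580078) [0.501 0.129 0.066] [0.738 0.272 0.123] 0.09495904083467954
carton top 349 ((498.4743957519531, 87.20594787597656), (93.16297912597656, 43.90967559814453), 83.46920013427734) [0.49787368 0.08653556 0.12399246]
scene
all green floor 2894 ((56.007659912109375, -467.7208251953125), (2070.61328125, 401.2499084472656), 48.48403549194336) [-0.67  -1.208 -0.08 ] [0.751 0.324 0.03 ] 0.0045268736192004555
rim 698 ((56.10284423828125, -441.9613037109375), (2030.1236572265625, 327.11016845703125), 44.54405975341797) [-0.71  -1.11   0.049] [0.751 0.317 0.061] 0.05413127770716619
[[-782.0999755859375, -1037.4000244140625], [-552.5999755859375, -1270.5999755859375], [894.2999877929688, 153.5], [664.7999877929688, 386.6000061035156]]
tab 424 ((-128.137939453125, -440.16839599609375), (2000.0611572265625, 372.40594482421875), 55.003868103027344) [-0.702 -1.28   0.066] [0.595 0.277 0.293] 0.14852418456259686
carton top 271 ((499.4172668457031, 91.18659210205078), (94.74552154541016, 49.11533737182617), 83.82749938964844) [0.50199773 0.09227845 0.1228481 ]
```

```bash
python3 - <<'E'
from h import *
from scipy.optimize import least_squares
for cs in (['top'],['scene'],['top','scene']):
    q=np.vstack([np.load(f'rim_{c}.npy') for c in cs]); q=q[(q[:,0]>.53)&(q[:,1]>-.05)&(q[:,2]>.052)]
    def loc(t): 
        c,s=np.cos(t[2]),np.sin(t[2]);d=q[:,:2]-t[:2];return d@np.array([[c,-s],[s,c]])
    def res(t):
        L=loc(t);x,y=L[:,0]*1e3,L[:,1]*1e3
        def box(a,b,c,d):
            dx=np.maximum(np.maximum(a-x,x-b),0);dy=np.maximum(np.maximum(c-y,y-d),0);return np.hypot(dx,dy)
        return np.minimum.reduce([box(161,166,-82,247),box(8,166,-82,-77),box(8,166,77,82),box(8,166,242,247)])
    # left/back
    for t0 in ([.565,.072,-.086],):
        r=least_squares(res,t0,loss='soft_l1',f_scale=2,x_scale=[.001,.001,.01],diff_step=1e-3);print(cs,len(q),r.x,r.cost,np.median(r.fun))
p=optics.grab_frame('scene');W=cloud(p);f=p['frame'].astype(int);g=(f[...,1]>f[...,0]+30)&(W[...,2]>.06)&(W[...,2]<.1)&(abs(W[...,0]-.58)<.05)&(abs(W[...,1]-.27)<.04)
print(len(W[g]),np.median(W[g],0),W[g].min(0),W[g].max(0))
p=optics.grab_frame('top');W=cloud(p);f=p['frame'].astype(int);g=(f[...,1]>f[...,0]+30)&(W[...,2]>.06)&(W[...,2]<.1)&(abs(W[...,0]-.58)<.05)&(abs(W[...,1]-.27)<.04)
print(W[g], np.argwhere(g))
E
```

```text
['top'] 428 [ 0.56047807  0.07346171 -0.09955873] 8184.2005133910825 0.24860615917590678
['scene'] 508 [ 0.5625806   0.07433874 -0.093124  ] 8713.209211602481 0.3623001249379172
['top', 'scene'] 936 [ 0.56187024  0.07392865 -0.09549416] 16950.847999325902 0.11153655528234196
63 [0.58758591 0.27301168 0.08487074] [0.56854116 0.23249616 0.060108  ] [0.59609102 0.27683561 0.09960483]
[[0.61502638 0.30686768 0.06270046]
 [0.61125573 0.30633196 0.064616  ]
 [0.59190952 0.27150119 0.09674934]
 [0.59247149 0.26910026 0.09288026]
 [0.59200542 0.26519721 0.09543543]
 [0.5945818  0.29700549 0.06040054]
 [0.58842558 0.27125974 0.09762134]
 [0.58929119 0.26932634 0.09176118]
 [0.58842119 0.26482    0.09692333]
 [0.58954544 0.26323095 0.08941621]
 [0.58528915 0.27153723 0.09629244]
 [0.58553762 0.26869479 0.09431903]
 [0.58504079 0.26473224 0.09715711]
 [0.58611611 0.26310075 0.08984207]
 [0.59052543 0.25967766 0.06022213]
 [0.59004354 0.24907358 0.06219848]
 [0.58163868 0.27102694 0.09830521]
 [0.58188303 0.26819183 0.09632621]
 [0.58194001 0.26506313 0.0955762 ]
 [0.58313313 0.26363313 0.087364
[... 559 characters left out ...]
26431568 0.06917465]
 [0.5700904  0.27061379 0.08533945]
 [0.56946729 0.26637126 0.08931686]
 [0.5708751  0.26540835 0.07900162]
 [0.57158992 0.26329432 0.07355928]
 [0.56931252 0.2683419  0.0659921 ]
 [0.56961514 0.26555289 0.06340137]] [[174 156]
 [175 156]
 [179 164]
 [179 165]
 [179 166]
 [180 159]
 [180 164]
 [180 165]
 [180 166]
 [180 167]
 [181 164]
 [181 165]
 [181 166]
 [181 167]
 [181 170]
 [181 173]
 [182 164]
 [182 165]
 [182 166]
 [182 167]
 [182 177]
 [183 164]
 [183 165]
 [183 166]
 [183 167]
 [184 164]
 [184 165]
 [184 166]
 [184 167]
 [184 168]
 [184 169]
 [185 164]
 [185 165]
 [185 166]
 [185 167]
 [185 168]
 [186 165]
 [186 166]
 [186 167]
 [186 168]
 [187 167]
 [187 168]]
```

```bash
cat >> h.py <<'E'
from scipy.spatial.transform import Rotation as Ro
O=np.array([.562,.074]);YAW=-.093
EX=np.array([np.cos(YAW),np.sin(YAW)]);EY=np.array([-EX[1],EX[0]])
def c2w(x,y,z): return np.r_[O+x*EX+y*EY,z]
def w2c(w): d=np.array(w)[:2]-O;return np.r_[d@EX,d@EY,w[2]]
def RT(sgn=1): # tool x down, tool y = sgn*caddy y
    X=np.array([0,0,-1.]);Y=sgn*np.r_[EY,0];return np.column_stack([X,Y,np.cross(X,Y)])
def plan(x,y,z,sgn=1):
    s=read_state();R=Ro.from_rotvec(s['ee_rot']).as_matrix()
    rel=Ro.from_matrix(R.T@RT(sgn)).as_rotvec(degrees=True)
    print('t',round(s['t'],2),'tcp caddy',np.round(w2c(s['ee_pos']),4),'F',np.round(s['contact_force'],1),'grip',round(s['grip_width'],3))
    print('turn total deg',np.round(rel,2),'in units',np.round(rel/6,3),'shift final-frame (/.5)',np.round(RT(sgn).T@(c2w(x,y,z)-s['ee_pos'])/.5,4),'cur-frame',np.round(R.T@(c2w(x,y,z)-s['ee_pos'])/.5,4))
E
python3 - <<'E'
from h import *
print(Ro.from_rotvec(read_state()['ee_rot']).as_matrix().round(3))
plan(-.16,.0086,.2,1);plan(-.16,.0086,.2,-1)
E
```

```text
[[ 0.     0.418 -0.909]
 [ 0.    -0.909 -0.418]
 [-1.     0.    -0.   ]]
t 1.8 tcp caddy [-0.2276 -0.6887  0.2313] F [ 0.2 -0.9 -0.4] grip 0.997
turn total deg [-149.99   -0.     -0.  ] in units [-24.998  -0.     -0.   ] shift final-frame (/.5) [0.0626 1.3946 0.1352] cur-frame [ 0.0626 -1.1401 -0.8146]
t 1.8 tcp caddy [-0.2276 -0.6887  0.2313] F [ 0.2 -0.9 -0.4] grip 0.997
turn total deg [30.01 -0.    0.  ] in units [ 5.002 -0.     0.   ] shift final-frame (/.5) [ 0.0626 -1.3946 -0.1352] cur-frame [ 0.0626 -1.1401 -0.8146]
```

{"api": "carry_out", "payload": {
  "commands": [
    [[1, 0, 0], [0, 0, 0], 0.5],
    [[1, 0, 0], [0, 0, 0], 0.5],
    [[1, 0, 0], [0, 0, 0], 0.5],
    [[1, 0, 0], [0, 0, 0], 0.5],
    [[1, 0, 0], [0, 0, 0], 0.5],
    [[0, 0, 0], [0, -0.09, -0.01], 0.5],
    [[0, 0, 0], [0, -0.09, -0.01], 0.5],
    [[0, 0, 0], [0, -0.09, -0.01], 0.5]
  ]
}}

```text
t: 2.6
ee_pos: [0.2991, -0.4561, 0.2311]
ee_rot: [-2.174, 0.101, 2.173]
contact_force: [0.8, -0.1, 0.0]
grip_width: 0.502
```

{"api": "carry_out", "payload": {
  "commands": [
    [[0, 0, 0], [0, -0.09, -0.01], 0.5],
    [[0, 0, 0], [0, -0.09, -0.01], 0.5],
    [[0, 0, 0], [0, -0.09, -0.01], 0.5],
    [[0, 0, 0], [0, -0.09, -0.01], 0.5],
    [[0, 0, 0], [0, -0.09, -0.01], 0.5],
    [[0, 0, 0], [0, -0.09, -0.01], 0.5],
    [[0, 0, 0], [0, -0.09, -0.01], 0.5],
    [[0, 0, 0], [0, -0.09, -0.01], 0.5]
  ]
}}

```text
t: 3.4
ee_pos: [0.3723, -0.1011, 0.2317]
ee_rot: [-2.176, 0.102, 2.173]
contact_force: [1.3, -0.6, -0.5]
grip_width: 0.497
```

```bash
python3 - <<'E'
from h import *
plan(-.14,.0086,.102,-1)
E
```

```text
t 3.4 tcp caddy [-0.1726 -0.192   0.2317] F [ 1.3 -0.6 -0.5] grip 0.497
turn total deg [ 0.   -0.07 -0.06] in units [ 0.001 -0.011 -0.01 ] shift final-frame (/.5) [ 0.2594 -0.4012 -0.0652] cur-frame [ 0.259  -0.4015 -0.065 ]
```

{"api": "carry_out", "payload": {
  "commands": [
    [[0, 0, 0], [0, -0.08, -0.01], 0.5],
    [[0, 0, 0], [0, -0.08, -0.01], 0.5],
    [[0, 0, 0], [0, -0.08, -0.01], 0.5],
    [[0, 0, 0], [0.05, -0.08, -0.01], 0.5],
    [[0, 0, 0], [0.07, -0.08, -0.01], 0.5],
    [[0, 0, 0], [0.08, 0, -0.015], 0.5],
    [[0, 0, 0], [0.06, 0, 0], 0.5],
    [[0, 0, 0], [0, 0, 0], 0.5]
  ]
}}

```text
t: 4.2
ee_pos: [0.4193, 0.0908, 0.1005]
ee_rot: [-2.167, 0.099, 2.183]
contact_force: [0.3, -0.5, 0.3]
grip_width: 0.497
```

```bash
python3 - <<'E'
from h import *
plan(-.098,.0086,.102,-1)
p=optics.grab_frame('scene');save(p,'s2.png')
a=cv2.imread('pics/s2.png')[110:320,160:420];cv2.imwrite('pics/s2c.png',cv2.resize(a,None,fx=2.8,fy=2.8,interpolation=3))
p=optics.grab_frame('top');save(p,'t2.png')
a=cv2.imread('pics/t2.png')[130:270,120:320];cv2.imwrite('pics/t2c.png',cv2.resize(a,None,fx=3.5,fy=3.5,interpolation=3))
E
```

```text
t 4.2 tcp caddy [-0.1436  0.0035  0.1005] F [ 0.3 -0.5  0.3] grip 0.497
turn total deg [ 0.1   0.43 -0.02] in units [ 0.017  0.072 -0.004] shift final-frame (/.5) [-0.003  -0.0102 -0.0913] cur-frame [-0.0037 -0.01   -0.0913]
```

View pics/s2c.png

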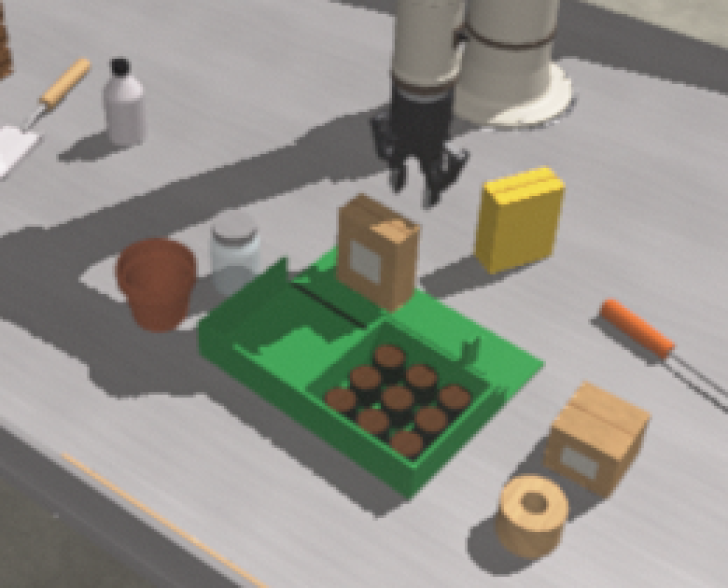

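View pics/t2c.png

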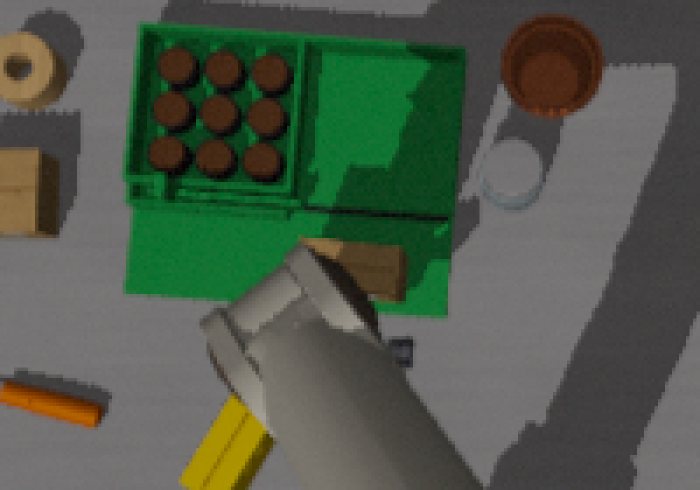

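{"api": "carry_out", "payload": {
  "commands": [
    [[0, 0, 0], [0, -0.01, -0.03], 0.5],
    [[0, 0, 0], [0, 0, -0.03], 0.5],
    [[0, 0, 0], [0, 0, -0.012], 0.5],
    [[0, 0, 0], [0, 0, -0.012], 0.5],
    [[0, 0, 0], [0, 0, -0.012], 0.5],
    [[0, 0, 0], [0, 0, -0.012], 0.5],
    [[0, 0, 0], [0, 0, -0.012], 0.5],
    [[0, 0, 0], [0, 0, -0.012], 0.5]
  ]
}}

```text
t: 5.1
ee_pos: [0.489, 0.0896, 0.1036]
ee_rot: [-2.174, 0.101, 2.174]
contact_force: [0.1, -0.4, -0.3]
grip_width: 0.498
```

```bash
python3 - <<'E'
from h import *
plan(-.045,.0086,.102,-1)
p=optics.grab_frame('scene');save(p,'s3.png')
a=cv2.imread('pics/s3.png')[150:280,220:380];cv2.imwrite('pics/s3c.png',cv2.resize(a,None,fx=4.5,fy=4.5,interpolation=3))
E
```

```text
t 5.1 tcp caddy [-0.0742  0.0088  0.1036] F [ 0.1 -0.4 -0.3] grip 0.498
turn total deg [ 0.02  0.   -0.  ] in units [ 0.003  0.    -0.   ] shift final-frame (/.5) [ 0.0031  0.0003 -0.0583] cur-frame [ 0.0031  0.0004 -0.0583]
```

View pics/s3c.png

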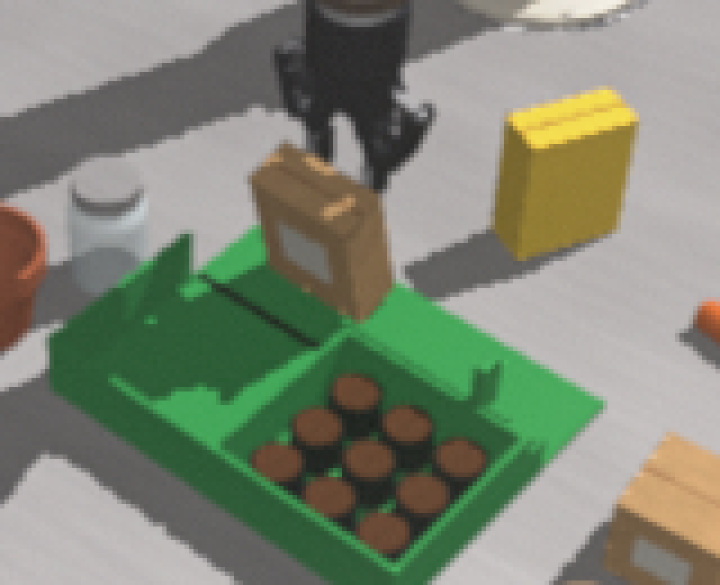

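{"api": "carry_out", "payload": {
  "commands": [
    [[0, 0, 0], [0, 0, -0.012], 0.5],
    [[0, 0, 0], [0, 0, -0.012], 0.5],
    [[0, 0, 0], [0, 0, -0.012], 0.5],
    [[0, 0, 0], [0, 0, -0.012], 0.5],
    [[0, 0, 0], [0, 0, -0.012], 0.5],
    [[0, 0, 0], [0, 0, 0], 0.5],
    [[0, 0, 0], [0, 0, 0], 0.5],
    [[0, 0, 0], [0, 0, 0.03], 0.5]
  ]
}}

```text
t: 5.95
ee_pos: [0.5048, 0.0882, 0.1037]
ee_rot: [-2.174, 0.101, 2.171]
contact_force: [0.2, -1.2, 0.2]
grip_width: 0.502
```

```bash
python3 - <<'E'
from h import *
plan(-.12,.0086,.102,-1)
p=optics.grab_frame('scene');save(p,'s4.png')
a=cv2.imread('pics/s4.png')[150:280,220:380];cv2.imwrite('pics/s4c.png',cv2.resize(a,None,fx=4.5,fy=4.5,interpolation=3))
E
```

```text
t 5.95 tcp caddy [-0.0582  0.0089  0.1037] F [ 0.2 -1.2  0.2] grip 0.502
turn total deg [-0.06 -0.08  0.05] in units [-0.009 -0.013  0.009] shift final-frame (/.5) [0.0034 0.0006 0.1235] cur-frame [0.0032 0.0007 0.1235]
```

View pics/s4c.png

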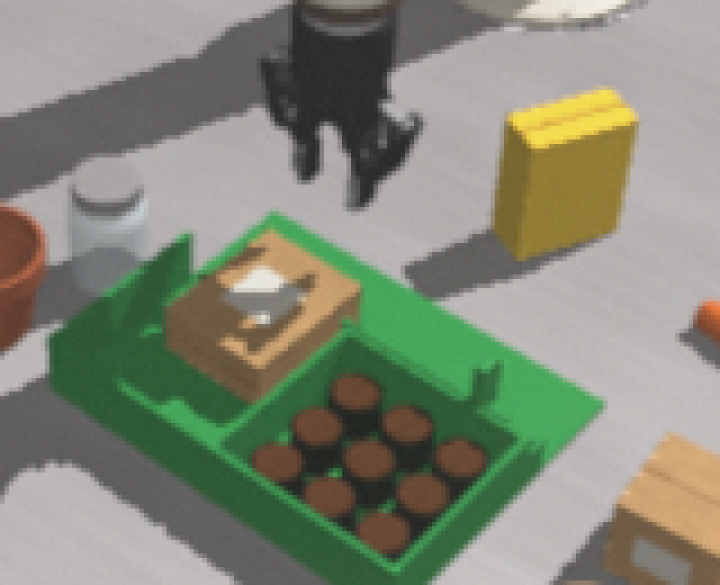

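```bash
cat >> h.py <<'E'
def carton():
    p=optics.grab_frame('scene');W=cloud(p);f=p['frame'].astype(int)
    R,G,B=f[...,0],f[...,1],f[...,2]
    d=W[...,:2]-O;L=np.stack([d@EX,d@EY],-1)
    m=(R>G-5)&(abs(W[...,2]-.049)<.006)&(L[...,0]>-.1)&(L[...,0]<.16)&(abs(L[...,1])<.075)
    r=cv2.minAreaRect((L[m]*1000).astype(np.float32));print('carton local mm',m.sum(),r,'z',np.median(W[m][:,2]),L[m].min(0),L[m].max(0))
    return p
E
python3 - <<'E'
from h import *
carton()
E
```

```text
carton local mm 704 ((20.07746124267578, 9.191295623779297), (98.58293151855469, 125.3318099975586), 87.72144317626953) z 0.04853492091579692 [-0.04222257 -0.04171559] [0.08342119 0.05914548]
```

{"api": "carry_out", "payload": {
  "commands": [
    [[0, 0, 0], [0, 0, 0.03], 0.5],
    [[0, 0, 0], [0, 0, 0.03], 0.5],
    [[0, 0, 0], [0.05, 0, 0], 0.5],
    [[0, 0, 0], [0.06, 0, 0], 0.5],
    [[0, 0, 0], [0.06, 0, 0], 0.5],
    [[0, 0, 0], [0, 0, 0], 0.5],
    [[0, 0, 0], [0, 0, 0], 0.5],
    [[0, 0, 0], [0, 0, -0.02], 0.5]
  ]
}}

```text
t: 6.85
ee_pos: [0.4838, 0.0907, 0.0197]
ee_rot: [-2.175, 0.099, 2.174]
contact_force: [0.4, 0.8, -0.6]
grip_width: 0.501
```

```bash
python3 - <<'E'
from h import *
plan(.010,.009,.018,-1)
carton()
E
```

```text
t 6.85 tcp caddy [-0.0795  0.0093  0.0197] F [ 0.4  0.8 -0.6] grip 0.501
turn total deg [ 0.09 -0.03  0.  ] in units [ 0.015 -0.006  0.   ] shift final-frame (/.5) [ 0.0034  0.0007 -0.1789] cur-frame [ 0.0035  0.0009 -0.1789]
carton local mm 710 ((-3.2580795288085938, 8.807598114013672), (98.60328674316406, 171.16329956054688), 88.84078979492188) z 0.04826749090872118 [-0.08925489 -0.04052239] [0.08301201 0.05852381]
```

{"api": "carry_out", "payload": {
  "commands": [
    [[0, 0, 0], [0, 0, -0.02], 0.5],
    [[0, 0, 0], [0, 0, -0.02], 0.5],
    [[0, 0, 0], [0, 0, -0.02], 0.5],
    [[0, 0, 0], [0, 0, -0.02], 0.5],
    [[0, 0, 0], [0, 0, -0.02], 0.5],
    [[0, 0, 0], [0, 0, -0.02], 0.5],
    [[0, 0, 0], [0, 0, -0.02], 0.5],
    [[0, 0, 0], [0, 0, -0.01], 0.5]
  ]
}}

```text
t: 7.7
ee_pos: [0.5597, 0.083, 0.0185]
ee_rot: [-2.174, 0.101, 2.173]
contact_force: [-2.6, 0.8, 2.0]
grip_width: 0.498
```

```bash
python3 - <<'E'
from h import *
plan(.010,.009,.018,-1)
p=carton();save(p,'s5.png')
a=cv2.imread('pics/s5.png')[150:280,220:380];cv2.imwrite('pics/s5c.png',cv2.resize(a,None,fx=4.5,fy=4.5,interpolation=3))
E
```

```text
t 7.7 tcp caddy [-0.0031  0.0088  0.0185] F [-2.6  0.8  2. ] grip 0.498
turn total deg [-0.02 -0.04  0.02] in units [-0.003 -0.007  0.003] shift final-frame (/.5) [ 0.001  -0.0004 -0.0263] cur-frame [ 0.001  -0.0005 -0.0262]
carton local mm 766 ((65.47557830810547, 10.30312728881836), (97.50709533691406, 132.06414794921875), 89.80619812011719) z 0.04829735439427507 [-0.00063098 -0.03863013] [0.13144421 0.05899649]
```

View pics/s5c.png

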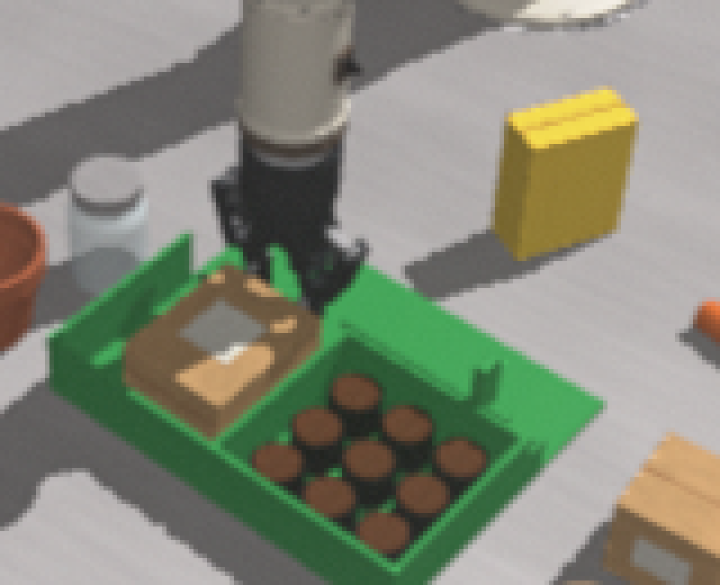

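{"api": "carry_out", "payload": {
  "commands": [
    [[0, 0, 0], [0, 0, -0.016], 0.5],
    [[0, 0, 0], [0, 0, -0.016], 0.5],
    [[0, 0, 0], [0, 0, 0], 0.5],
    [[0, 0, 0], [0, 0, 0.03], 0.5],
    [[0, 0, 0], [0, 0, 0.06], 0.5],
    [[0, 0, 0], [0, 0, 0.06], 0.5],
    [[0, 0, 0], [-0.08, 0, 0.02], 0.2],
    [[0, 0, 0], [-0.1, 0, 0], 0]
  ]
}}

```text
t: 8.55
ee_pos: [0.4855, 0.0894, 0.1075]
ee_rot: [-2.169, 0.1, 2.183]
contact_force: [1.6, -0.9, 0.7]
grip_width: 0.168
```

```bash
python3 - <<'E'
from h import *
plan(0,.23,.12,-1)
plan(0,.23,.066,-1)
p=carton();save(p,'s6.png')
a=cv2.imread('pics/s6.png')[150:280,220:380];cv2.imwrite('pics/s6c.png',cv2.resize(a,None,fx=4.5,fy=4.5,interpolation=3))
E
```

```text
t 8.55 tcp caddy [-0.0776  0.0082  0.1075] F [ 1.6 -0.9  0.7] grip 0.168
turn total deg [ 0.14  0.37 -0.09] in units [ 0.023  0.061 -0.015] shift final-frame (/.5) [-0.025  -0.4435 -0.1552] cur-frame [-0.0267 -0.4431 -0.1561]
t 8.55 tcp caddy [-0.0776  0.0082  0.1075] F [ 1.6 -0.9  0.7] grip 0.168
turn total deg [ 0.14  0.37 -0.09] in units [ 0.023  0.061 -0.015] shift final-frame (/.5) [ 0.083  -0.4435 -0.1552] cur-frame [ 0.0813 -0.4433 -0.1568]
carton local mm 756 ((86.92790222167969, 9.917415618896484), (97.5861587524414, 122.47984313964844), 89.68346405029297) z 0.04852753985552316 [ 0.02561623 -0.03888673] [0.14822517 0.058933  ]
```

View pics/s6c.png

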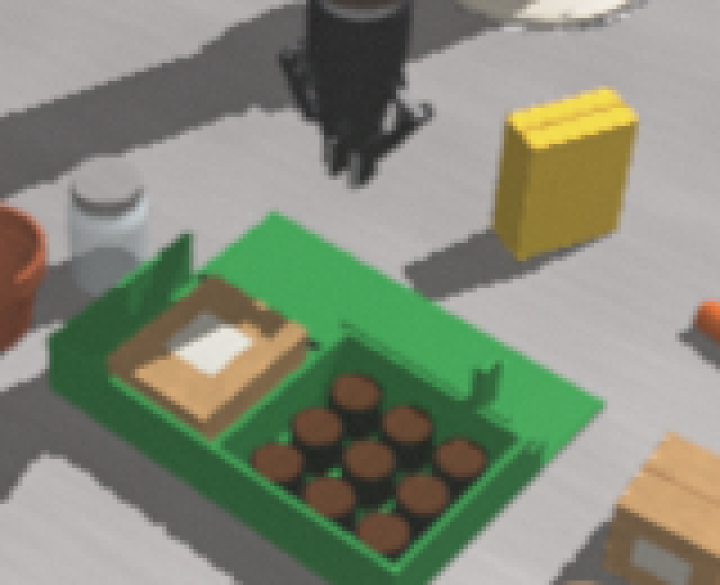

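{"api": "carry_out", "payload": {
  "commands": [
    [[0, 0, 0], [-0.06, -0.08, 0], 0],
    [[0, 0, 0], [0, -0.08, 0], 0],
    [[0, 0, 0], [0, -0.08, 0], 0],
    [[0, 0, 0], [0, -0.08, 0], 0],
    [[0, 0, 0], [0, -0.08, 0], 0],
    [[0, 0, 0], [0, -0.08, -0.05], 0],
    [[0, 0, 0], [0, 0, -0.1], 0],
    [[0, 0, 0], [0, 0, -0.01], 0]
  ]
}}

```text
t: 9.4
ee_pos: [0.5972, 0.3214, 0.1386]
ee_rot: [-2.179, 0.102, 2.167]
contact_force: [0.7, -1.9, 0.1]
grip_width: 0.0
```

```bash
python3 - <<'E'
from h import *
plan(0,.247,.068,-1)
E
```

```text
t 9.4 tcp caddy [0.012  0.2496 0.1386] F [ 0.7 -1.9  0.1] grip 0.0
turn total deg [-0.07 -0.3   0.04] in units [-0.012 -0.051  0.007] shift final-frame (/.5) [0.1413 0.0053 0.024 ] cur-frame [0.1411 0.0054 0.0248]
```

{"api": "carry_out", "payload": {
  "commands": [
    [[0, 0, 0], [0.04, 0, 0.022], 0],
    [[0, 0, 0], [0.06, 0, 0], 0],
    [[0, 0, 0], [0.04, 0, 0], 0],
    [[0, 0, 0], [0, 0, 0], 0],
    [[0, 0, 0], [0, 0.01, 0], 0],
    [[0, 0, 0], [0, 0.02, 0], 0],
    [[0, 0, 0], [0, 0.02, 0], 0],
    [[0, 0, 0], [0, 0.02, 0], 0]
  ]
}}

```text
t: 10.2
ee_pos: [0.5782, 0.286, 0.0697]
ee_rot: [-2.175, 0.102, 2.171]
contact_force: [0.2, 0.8, 1.0]
grip_width: -0.001
```

```bash
python3 - <<'E'
from h import *
plan(0,.073,.068,-1)
p=carton();save(p,'s7.png')
a=cv2.imread('pics/s7.png')[150:280,220:380];cv2.imwrite('pics/s7c.png',cv2.resize(a,None,fx=4.5,fy=4.5,interpolation=3))
E
```

```text
t 10.2 tcp caddy [-0.0036  0.2126  0.0697] F [0.2 0.8 1. ] grip -0.001
turn total deg [-0.04 -0.11  0.02] in units [-0.007 -0.018  0.004] shift final-frame (/.5) [ 0.0034  0.2792 -0.0072] cur-frame [ 0.0033  0.2792 -0.0074]
carton local mm 767 ((85.69824981689453, 9.417339324951172), (124.45255279541016, 99.50387573242188), 0.686076819896698) z 0.0482486095733381 [ 0.02368868 -0.03996142] [0.14838975 0.05981404]
```

View pics/s7c.png

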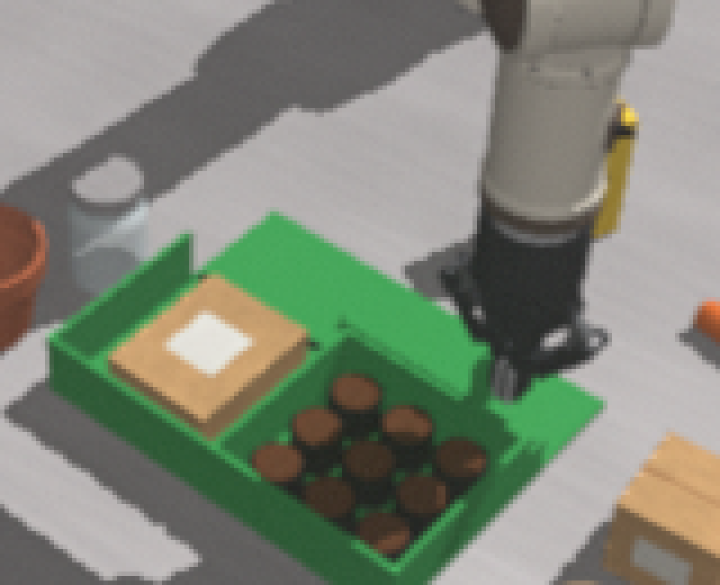

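{"api": "carry_out", "payload": {
  "commands": [
    [[0, 0, 0], [0, 0.02, -0.006], 0],
    [[0, 0, 0], [0, 0.03, 0], 0],
    [[0, 0, 0], [0, 0.03, 0], 0],
    [[0, 0, 0], [0, 0.03, 0], 0],
    [[0, 0, 0], [0, 0.03, 0], 0],
    [[0, 0, 0], [0, 0.03, 0], 0],
    [[0, 0, 0], [0, 0.03, 0], 0],
    [[0, 0, 0], [0, 0.02, 0], 0]
  ]
}}

```text
t: 11.05
ee_pos: [0.5701, 0.1753, 0.0685]
ee_rot: [-2.173, 0.103, 2.174]
contact_force: [0.2, 1.5, 0.7]
grip_width: 0.002
```

```bash
cat >>h.py <<'E'
def tab(c='scene'):
    p=optics.grab_frame(c);W=cloud(p);f=p['frame'].astype(int)
    d=W[...,:2]-O;x,y=d@EX,d@EY
    g=(f[...,1]>f[...,0]+30)&(f[...,1]>f[...,2]+20)&(W[...,2]>.066)&(W[...,2]<.1)&(abs(x)<.03)&(y>.03)&(y<.25)
    if g.any(): print(c,'tab',g.sum(),'x',np.median(x[g]),'y min/med/max',y[g].min(),np.median(y[g]),y[g].max())
    return p
E
python3 - <<'E'
from h import *
plan(0,.07,.068,-1)
tab('top');p=tab();save(p,'s8.png')
a=cv2.imread('pics/s8.png')[150:280,220:380];cv2.imwrite('pics/s8c.png',cv2.resize(a,None,fx=4.5,fy=4.5,interpolation=3))
E
```

```text
t 11.05 tcp caddy [-0.0014  0.1016  0.0685] F [0.2 1.5 0.7] grip 0.002
turn total deg [-0.06  0.   -0.05] in units [-0.011  0.001 -0.008] shift final-frame (/.5) [ 0.0009  0.0632 -0.0028] cur-frame [ 0.001   0.0632 -0.0028]
scene tab 31 x 0.01020924760931929 y min/med/max 0.07932298715357258 0.08605894799447406 0.11595897711923006
```

View pics/s8c.png

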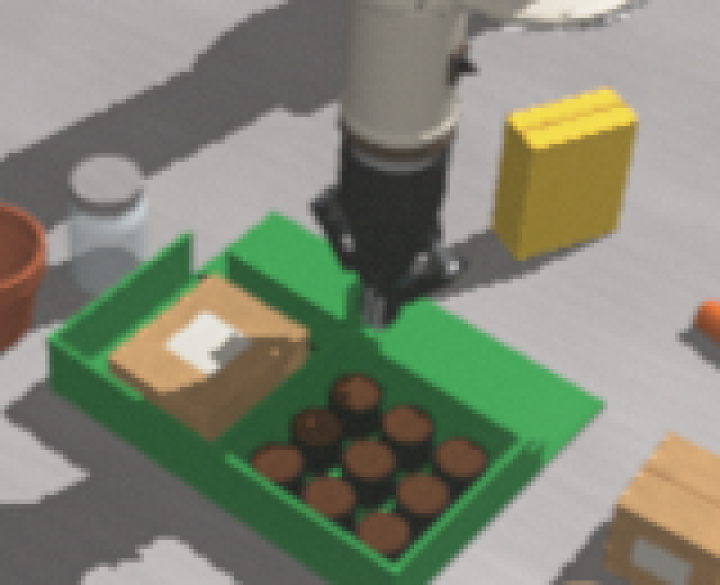

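{"api": "carry_out", "payload": {
  "commands": [
    [[0, 0, 0], [0, 0.016, 0], 0],
    [[0, 0, 0], [0, 0.016, 0], 0],
    [[0, 0, 0], [0, 0.012, 0], 0],
    [[0, 0, 0], [0, 0.01, 0], 0],
    [[0, 0, 0], [0, 0.008, 0], 0],
    [[0, 0, 0], [0, 0.006, 0], 0],
    [[0, 0, 0], [0, 0.004, 0], 0],
    [[0, 0, 0], [0, 0, 0], 0]
  ]
}}

```text
t: 11.95
ee_pos: [0.5669, 0.1457, 0.0687]
ee_rot: [-2.174, 0.092, 2.171]
contact_force: [1.0, 8.3, -3.5]
grip_width: -0.002
```

```bash
python3 - <<'E'
from h import *
plan(0,.07,.068,-1)
tab()
E
```

```text
t 11.95 tcp caddy [-0.0017  0.0718  0.0687] F [ 1.   8.3 -3.5] grip -0.002
turn total deg [ 0.16 -0.07  0.31] in units [ 0.027 -0.012  0.052] shift final-frame (/.5) [ 0.0015  0.0036 -0.0035] cur-frame [ 0.0014  0.0036 -0.0035]
scene tab 35 x 0.008358839948610364 y min/med/max 0.05000115363741317 0.058559639017373974 0.09136974737188627
```

{"api": "carry_out", "payload": {
  "commands": [
    [[0, 0, 0], [0, 0.006, 0], 0],
    [[0, 0, 0], [0, 0.006, 0], 0],
    [[0, 0, 0], [0, 0, 0], 0],
    [[0, 0, 0], [0, 0, 0], 0],
    [[0, 0, 0], [0, 0, 0], 0],
    [[0, 0, 0], [0, 0, 0], 0],
    [[0, 0, 0], [0, 0, 0], 0],
    [[0, 0, 0], [0, 0, 0], 0]
  ]
}}

```text
t: 12.8
ee_pos: [0.5668, 0.1454, 0.069]
ee_rot: [-2.175, 0.08, 2.168]
contact_force: [3.3, 19.0, -8.7]
grip_width: -0.001
```

```bash
python3 - <<'E'
from h import *
plan(0,.07,.068,-1)
E
```

```text
t 12.8 tcp caddy [-0.0019  0.0715  0.069 ] F [ 3.3 19.  -8.7] grip -0.001
turn total deg [ 0.38 -0.17  0.71] in units [ 0.064 -0.028  0.119] shift final-frame (/.5) [ 0.002   0.0031 -0.0037] cur-frame [ 0.002   0.0031 -0.0037]
```

At the hard stop (force rises, no motion). Retreat and check.

{"api": "carry_out", "payload": {
  "commands": [
    [[0, 0, 0], [0, -0.03, 0], 0],
    [[0, 0, 0], [0, -0.05, 0], 0],
    [[0, 0, 0], [-0.06, -0.02, 0], 0],
    [[0, 0, 0], [-0.1, 0, 0.02], 0],
    [[0, 0, 0], [-0.1, 0, 0.08], 0],
    [[0, 0, 0], [0, 0, 0.1], 0],
    [[0, 0, 0], [0, 0, 0.06], 0],
    [[0, 0, 0], [0, 0, 0], 0]
  ]
}}

```text
t: 13.6
ee_pos: [0.4461, 0.1965, 0.1867]
ee_rot: [-2.176, 0.101, 2.179]
contact_force: [0.6, -0.4, 0.5]
grip_width: -0.004
```

```bash
python3 - <<'E'
from h import *
plan(0,.07,.068,-1)
carton();q=tab('top');p=tab();save(p,'s9.png');save(q,'t9.png')
a=cv2.imread('pics/s9.png')[110:320,160:420];cv2.imwrite('pics/s9c.png',cv2.resize(a,None,fx=2.8,fy=2.8,interpolation=3))
a=cv2.imread('pics/t9.png')[120:270,80:420];cv2.imwrite('pics/t9c.png',cv2.resize(a,None,fx=2.3,fy=2.3,interpolation=3))
E
```

```text
t 13.6 tcp caddy [-0.1268  0.1112  0.1867] F [ 0.6 -0.4  0.5] grip -0.004
turn total deg [ 0.22  0.07 -0.19] in units [ 0.037  0.011 -0.032] shift final-frame (/.5) [ 0.2375  0.0824 -0.2536] cur-frame [ 0.2375  0.0826 -0.2536]
carton local mm 765 ((86.78823852539062, 9.098834991455078), (125.60875701904297, 98.84291076660156), 0.18049100041389465) z 0.04838492764825553 [ 0.02412614 -0.04045428] [0.14959549 0.05869706]
top tab 33 x -0.0004687208890948296 y min/med/max 0.04798708297017014 0.0519808196043809 0.05922891183619818
scene tab 51 x 0.004220171925766521 y min/med/max 0.049395174055841276 0.058927208209502674 0.062024695518118726
```

View pics/s9c.png

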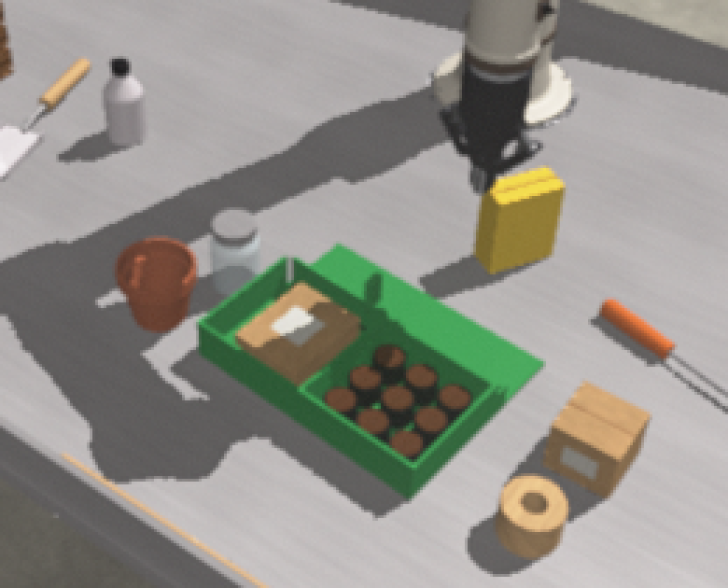

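View pics/t9c.png

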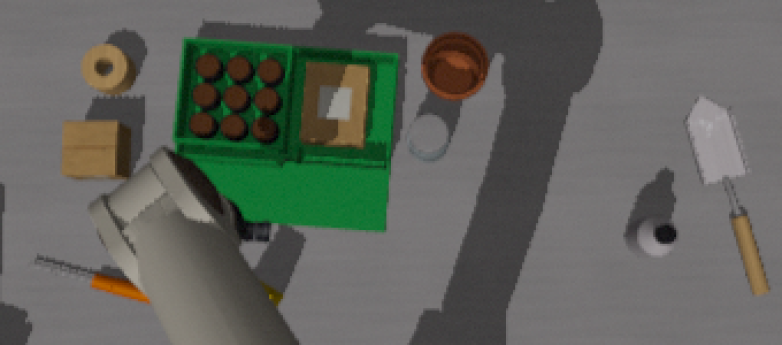

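```bash
python3 -c "
from station import robot
print(robot.job_done())"
```

```text
the job is handed in; nothing more can be done
None
```

The carton is lying flat inside the bay, the door is shut, and the job has been handed in at about 14 s of the 48 s. It was pushed at every step, never lifted: toppled through the doorway by a push high on its back, then pushed in by its foot. The door was shut by pushing its tab.

What the last checks showed:
- **Carton:** its centre measured about 87 mm behind the door line and 9 mm off the bay's middle line. It lies square, with its top face 48.4 mm above the bench (49 expected), so it is flat.
- **Door:** it reached its hard stop: the push force rose to 19 N and the tab moved no further. The top camera put the tab's middle at about 52–54 mm along the slide (53 mm is fully shut).
- **Disagreement:** the scene camera put the tab's middle at about 56–59 mm, 3–6 mm from fully shut, which is near the 6 mm limit. I trusted the hard stop and the top camera, because the scene camera sees mainly the tab's left face.
- **Robot and neighbours:** the gripper had withdrawn clear. The neighbours looked unmoved in the final pictures, though the arm partly covered the screwdriver in the top view; I did not measure their positions again.

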